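# Peel the top tray off a sticky stack and hold it out

### The job

The nested grey trays cling together: take the top one by the yellow pull tab, gently because it crushes easily, and lift that corner first so that the tray peels off while its opposite corner still rests in its nest. Leave the rest of the stack and all the other things where they are. Finish still holding the tray in the gripper, about level and open side up, in the air over the middle of the blue mat, at least a hand's width above it, ready to be filled with seal rings.

Things in the scene. Friction and masses are not known exactly. Their poses are not given: they have to be found in the camera images.
- top_tray: Top tray of the stack, formed, grey, 180 (x) x 130 (y) mm, about 0.12 kg. Origin: centre of its well's underside; z up, to the open side. Its flat rim is 31 mm above the origin; from the rim a skirt hangs down to z = 17 mm and rests on the rim below. Pull tab on the -x, -y corner. Fingers pressing with over 60 N each crush it; 30 to 40 N is plenty.
- tab (a point): On the yellow pull tab of the top tray, at a good height to grip: x = -84, y = -59, z = 50 mm in the tray's frame. The tab is an upright plate 10 mm thick, 36 mm long, 30 mm high (z = 31 to 61 mm), its length along the tray's diagonal (0.612 rad from the tray's x axis), so the fingers close across that diagonal.
- far_corner (a point): The corner of the top tray diagonally opposite the tab, at the lower edge of its skirt: x = 90, y = 65, z = 17 mm in the tray's frame. The tray tips about this corner when it is peeled.
- lower_stack: The four lower trays, one loose piece, 0.8 kg, 180 x 130 mm, rim at 73 mm. Origin: centre of its underside, on the bench; axes as the top tray's, whose origin starts 56 mm above this. Two small spring clips on its +x and +y sides hold the top tray's skirt: a level pull lifts all, but about 3 N at the tab tips the tray, and it is free at 0.15 rad (tab up 30 mm).
- mat: Thin blue mat with a white border line, 190 x 140 x 3 mm, fixed on the bench. Origin: centre of its underside.
- cap_nut: Black cap nut, 57 mm across, 34 mm high, standing on the bench; leave alone.
- seal_ring: Black seal ring, 69 mm across, 30 mm high, lying on the bench; leave alone.
- tape_roll: Roll of black tape, 62 mm across, 19 mm high; leave alone.
- piston: White piston disc on a steel rod, lying, 86 x 94 x 48 mm; leave alone.
- marker: White and blue marker pen, lying, 135 mm long; leave alone.

How it is judged:
By the outcome, as a careful person would: the job done as asked, in the order asked, and still so for the second after the job is handed in, while the arm keeps its last pose, push and grip.
It also fails if it takes over 48 s, if anything falls off the work surface, if the arm or the gripper's body presses on something with over 40 N, if the wrist force passes 120 N, or if a joint passes its speed limit or range.

### The arm

A 6-joint arm with a two-finger parallel gripper is mounted at the origin on a cart in front of the work surface, level with it; the furniture and walls round the work are solid. World frame = base frame: x ahead of the robot, y to its left, z up, the work surface at z = 0. Lengths are in mm, angles in rad, forces in N, time in s.
With the tool pointing down it reaches from about 275 to 825 mm from the base axis. Payload 4.9 kg.
Tool frame: the origin (TCP) lies at the very end of the fingers, on their centre line; the grasp point (between the pads) lies 19 mm behind it; z points along the fingers, y is the line along which they close (so a half turn about z gives the same grasp; the last joint's range is limited). The gripper opens to 85 mm and grips with 20 to 120 N. Pads are 22 mm wide; open, the fingers measure 114 mm over their backs; the gripper's body (76 mm by 85 mm) begins 54 mm behind the grasp point. The pads swing forward as they close: fully open they stand 13 mm farther back than shut.
Start: joints at [1.023, 0.326, -0.193, 1.052, 0, 1.437], TCP at [221.147, 503.6, 231.281] pointing down, gripper open.
Joint ranges: [-2.65, 2.65], [-0.97, 1.79], [-1.3, 1.35], [-1.93, 2.1], [-1.47, 1.37], [-3.14, 3.14]. Speed limits (rad/s): [2.57, 2.57, 3.14, 3.14, 3.14, 3.14].

### API

Orientations are given as [roll, pitch, yaw] about the fixed x, y, z axes, in that order (R = Rz(yaw) Ry(pitch) Rx(roll)).
In Python, from bench import bot, solve_ik, imaging gives the robot as it stands. Calls block until the motion is done:
- bot.move_ptp(position, orientation): joint-space move of the TCP to a pose.
- bot.movel(position, rot=None, max_speed=150, threshold=None): straight line of the TCP; rot=None keeps the orientation; max_speed is the mean speed in mm/s. With threshold (N) it stops when the force on the tool has changed by that much, and returns True; else False.
- bot.move_j(angles): joint-space move.
- bot.grip(opening, effort=None): opening from 0.0 (shut) to 1.0 (fully open); effort is the grip in N (None keeps the last); returns when the fingers have stopped.
- bot.dwell(seconds).
- solve_ik(position, orientation): joint angles nearest the present ones, or None.
- bot.get_state(): the state.
- imaging.capture(name): name is "scene" or "top" or "wrist"; returns the picture (420x560x3 uint8, blue, green, red); there is no depth.
- imaging.camera_model(name): a dict with "K" (3x3 intrinsics, pixels), "position" and "rotation" of the camera in the world. Camera axes: x right, y up, looking along -z (the intrinsics and any distortion apply to the point x, -y, -z); pixel columns grow to the right and rows downward; lengths in mm; the calibration is good to about 2 mm. The wrist camera is an equidistant fisheye: a pixel r from the principal point sees the ray r / f radians off the axis. A picture is of the moment at which its call begins: read the wrist's pose just before it. camera_model takes no time and is no camera call; for the wrist camera it gives the pose at the moment of the call.
A pose or a line that the arm cannot do raises bot.IKError and nothing moves.
- bot.sign_off(): hands the job in; it is judged then, once.
The state is a dict: "t": time; "qpos": joint angles; "joint_velocities": joint speeds; "effort": joint torques, N m; "tcp_pos": TCP position; "orientation": TCP orientation; "contact_force": force on the tool from outside, world axes, zero at the start; "wrist_torque": the same for the moment, N m; "opening": opening from 0.0 (shut) to 1.0 (fully open); "gripper_force": force on a finger pad.
Only numpy, scipy, OpenCV 4.12 (cv2) and the standard library are available. Lean on these libraries where they do the work, as an engineer would, in place of code of your own. Each camera call takes 0.05 s, during which the arm holds its last target. There are 200 camera calls.

## Working session

There is one attempt and no reset: what is moved stays moved. The work goes in short steps, each a Python script; the robot and the scene stay as the last script left them, time stands still between calls to the robot, and variables do not carry over. Pictures are saved under pics/ and viewed, at most 10 in all, crops included, and the job is handed in when it is done.

```bash
mkdir -p pics; ls
cat > h.py <<'E'
import numpy as np, cv2
from bench import bot, solve_ik, imaging
def ray(m,uv):
    K=np.array(m["K"]);d=np.array([(uv[0]-K[0,2])/K[0,0],-(uv[1]-K[1,2])/K[1,1],-1.])
    return np.array(m["position"]),np.array(m["rotation"])@d
def onz(m,uv,z):
    p,d=ray(m,uv);return p+d*(z-p[2])/d[2]
E
python3 - <<'E'
from h import *
for n in("scene","top"):
    im=imaging.capture(n);cv2.imwrite(f"pics/{n}0.png",im);m=imaging.camera_model(n);print(n,{k:np.round(v,3).tolist() if not isinstance(v,str) else v for k,v in m.items()})
E
```

```text
pics
scene {'K': [[429.281, 0.0, 278.475], [0.0, 429.281, 213.54], [0.0, 0.0, 1.0]], 'position': [-1.421, -951.592, 842.374], 'rotation': [0.979, 0.006, -0.507]}
top {'K': [[512.614, 0.0, 285.947], [0.0, 512.614, 218.677], [0.0, 0.0, 1.0]], 'position': [423.012, 19.823, 1358.073], 'rotation': [0.099, -0.014, -1.586]}
```

View pics/top0.png

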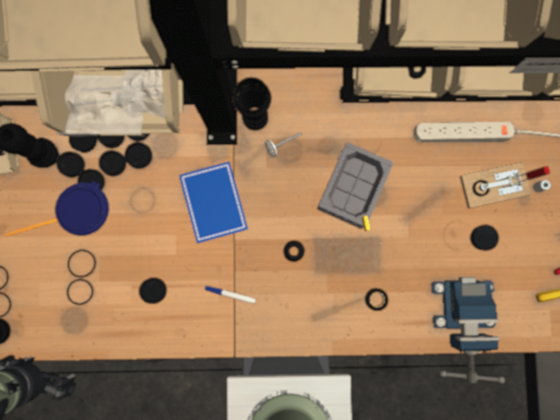

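View pics/scene0.png

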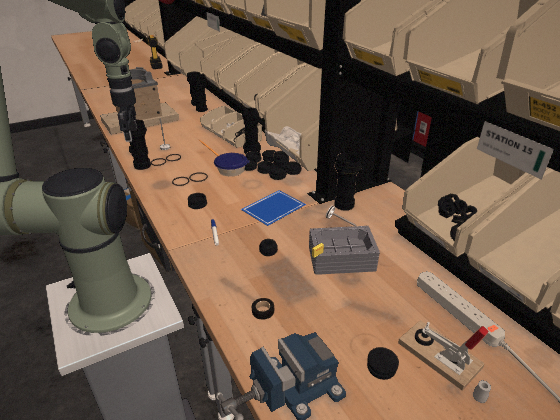

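The top view shows the stack at about (355,185), with the yellow tab at (366,223), the blue mat at (213,203) and the piston at (285,143). The scene view agrees: tab at (318,249), mat at (273,208). Next I'll compute positions.

```bash
cat >> h.py <<'E'
from scipy.spatial.transform import Rotation as Ro
def cam(n):
    m=imaging.camera_model(n);r=np.array(m["rotation"])
    m["rotation"]=r if r.ndim==2 else Ro.from_euler('xyz',r).as_matrix();return m
def cen(mask):
    n,l,s,c=cv2.connectedComponentsWithStats(mask.astype(np.uint8));i=1+np.argmax(s[1:,4]);return c[i],s[i],l==i
def crop(mk,r):
    z=np.zeros_like(mk);z[r[1]:r[3],r[0]:r[2]]=mk[r[1]:r[3],r[0]:r[2]];return z
def tri(ms,uvs):
    A=0;b=0
    for m,u in zip(ms,uvs):
        p,d=ray(m,u);d/=np.linalg.norm(d);P=np.eye(3)-np.outer(d,d);A=A+P;b=b+P@p
    x=np.linalg.solve(A,b);return x
E
python3 - <<'E'
from h import *
T=cv2.imread("pics/top0.png");S=cv2.imread("pics/scene0.png");mt=cam("top");ms=cam("scene")
print({k:v for k,v in imaging.camera_model("wrist").items()})
hs=lambda i:cv2.cvtColor(i,cv2.COLOR_BGR2HSV)
ye=lambda i:cv2.inRange(hs(i),(20,120,100),(35,255,255))>0
bl=lambda i:cv2.inRange(hs(i),(100,120,60),(125,255,255))>0
ut,st,_=cen(crop(ye(T),(350,205,385,240)));us,ss,_=cen(crop(ye(S),(300,235,335,262)))
print("tab",ut,st,us,ss,tri([mt,ms],[ut,us]),onz(mt,ut,106),onz(ms,us,104))
um,sm,mk=cen(crop(bl(T),(170,150,255,250)));r=cv2.minAreaRect(np.argwhere(mk)[:,::-1].astype(np.float32))
print("mat",um,onz(mt,um,3),r); u2,_,_=cen(crop(bl(S),(230,180,310,230)));print(onz(ms,u2,3))
h=hs(T);g=crop((h[...,1]<70)&(h[...,2]>40)&(h[...,2]<170),(300,130,405,240))
_,s,mk=cen(g);r=cv2.minAreaRect(np.argwhere(mk)[:,::-1].astype(np.float32));b=cv2.boxPoints(r);W=np.array([onz(mt,x,87) for x in b])
print("tray",s,r);print(W.round(1));print(onz(mt,r[0],87),[np.linalg.norm(W[i]-W[i-1]) for i in(0,1)])
e=W-np.roll(W,1,0);print(np.arctan2(e[:,1],e[:,0]))
big=cv2.resize(T[130:240,300:410],None,fx=5,fy=5,interpolation=cv2.INTER_CUBIC);cv2.drawContours(big,[((b-[300,130])*5).astype(int)],0,(0,255,0),1);cv2.imwrite("pics/t1.png",big)
E
```

```text
{'K': array([[325.1922621 ,   0.        , 278.37927488],
       [  0.        , 325.1922621 , 208.39809225],
       [  0.        ,   0.        ,   1.        ]]), 'position': array([150.85775369, 533.13176317, 372.38651731]), 'rotation': array([-0.3093442 ,  0.00212777,  1.15672207])}
tab [366.15189873 223.02531646] [363 216   8  15  79] [317.44642857 249.74107143] [312 243  12  15 112] [ 534.28104441 -196.9462437   103.23711361] [ 533.47222361 -196.15522312  106.        ] [ 534.35650073 -197.9196598   104.        ]
mat [212.85996205 201.79924099] [605.06834345 192.97711594   3.        ] ((212.74998474121094, 201.74998474121094), (61.130943298339844, 43.32666778564453), 74.74488067626953)
[601.37843996 184.31602925   3.        ]
tray [ 318  143   75   85 3720] ((354.92242431640625, 185.18104553222656), (53.04780578613281, 73.66292572021484), 23.198591232299805)
[[ 573.2  -75.    87. ]
 [ 744.9 -152.3   87. ]
 [ 689.5 -274.3   87. ]
 [ 519.  -195.5   87. ]]
[ 631.00647787 -174.11305981   87.        ] [np.float64(132.08193778361482), np.float64(188.29281911758082)]
[ 1.14869107 -0.42289641 -1.99680997  2.70879242]
```

View pics/t1.png

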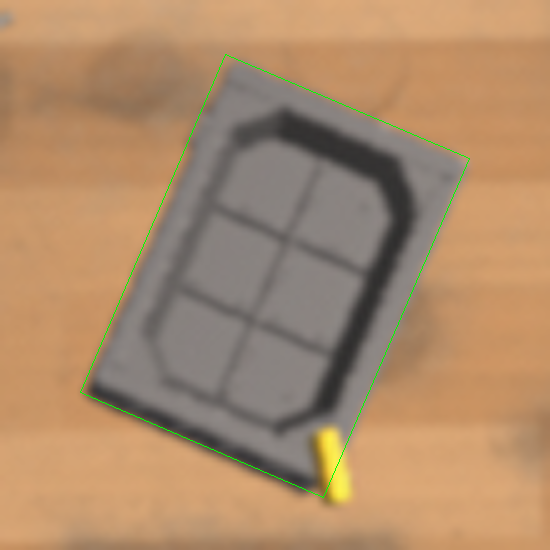

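The crop shows the fitted box on the rim, plus a few mm of the near wall, with the tab at its lower-right corner. Tray yaw is about -0.427, and the tab triangulates to (534,-197,103), which matches the rim fit. I'll check that the path is reachable, then move to hover and look with the wrist camera.

```bash
cat >> h.py <<'E'
def pose(tab,diag,th,yaw_off,gz=4,dz=0,far=True):
    """TCP pose gripping gz above the tab point, tray tipped by th about its far corner"""
    d=np.array([np.cos(diag),np.sin(diag),0]);yp=np.array([-d[1],d[0],0])
    Q=Ro.from_rotvec(yp*th);R=Q*Ro.from_euler('xyz',[np.pi,0,diag+yaw_off])
    off=Ro.from_euler('z',diag-0.612).apply([-174,-124,33])   # tab minus far corner
    g=tab-off+Q.apply(off+[0,0,gz])+[0,0,dz]
    return g+19*R.as_matrix()[:,2], R.as_euler('xyz')
E
python3 - <<'E'
from h import *
tab=np.array([534.3,-197,106]);dg=.185
s=bot.get_state();print(s["t"],s["orientation"],s["contact_force"])
for yo in(0,np.pi,-np.pi):
    for nm,a in dict(hover=(tab,dg,0,yo,100),grasp=(tab,dg,0,yo),p1=(tab,dg,.1,yo),p2=(tab,dg,.22,yo),up=(tab,dg,.22,yo,4,120),mat=(np.array([500,168,250.]),dg,0,yo),mat2=(np.array([500,168,250.]),dg,.2,yo)).items():
        q=solve_ik(*pose(*a));print(round(yo,1),nm,None if q is None else np.round(q,2))
E
```

```text
0.1 [-3.14003410e+00 -2.19368073e-04  2.72783964e+00] [ 0.63196571 -0.48538311  0.33329085]
0 hover [-0.48  0.39 -0.21  0.97  0.    2.47]
0 grasp [-0.48  0.49 -0.33  0.75  0.    2.47]
0 p1 [-0.45  0.53 -0.2   0.92 -0.06  2.51]
0 p2 [-0.41  0.6  -0.03  1.12 -0.12  2.56]
0 up [-0.41  0.52  0.15  1.38 -0.12  2.56]
0 mat [ 0.18  0.28 -0.24  1.04  0.    3.14]
0 mat2 [ 0.18  0.44  0.07  1.4  -0.    3.14]
3.1 hover [-0.48  0.39 -0.21  0.97  0.   -0.67]
3.1 grasp [-0.48  0.49 -0.33  0.75  0.   -0.67]
3.1 p1 [-0.45  0.53 -0.2   0.92 -0.06 -0.63]
3.1 p2 [-0.41  0.6  -0.03  1.12 -0.12 -0.58]
3.1 up [-0.41  0.52  0.15  1.38 -0.12 -0.58]
3.1 mat [ 0.18  0.28 -0.24  1.04  0.   -0.  ]
3.1 mat2 [ 0.18  0.44  0.07  1.4  -0.   -0.  ]
-3.1 hover [-0.48  0.39 -0.21  0.97 -0.   -0.67]
-3.1 grasp [-0.48  0.49 -0.33  0.75 -0.   -0.67]
-3.1 p1 [-0.45  0.53 -0.2   0.92 -0.06 -0.63]
-3.1 p2 [-0.41  0.6  -0.03  1.12 -0.12 -0.58]
-3.1 up [-0.41  0.52  0.15  1.38 -0.12 -0.58]
-3.1 mat [ 0.18  0.28 -0.24  1.04 -0.   -0.  ]
-3.1 mat2 [ 0.18  0.44  0.07  1.4  -0.   -0.  ]
```

```bash
cat >> h.py <<'E'
def rayf(m,uv):
    K=m["K"];x=(uv[0]-K[0,2]);y=(uv[1]-K[1,2]);r=np.hypot(x,y);t=r/K[0,0]
    return np.array(m["position"]),m["rotation"]@np.array([np.sin(t)*x/r,-np.sin(t)*y/r,-np.cos(t)])
def onzf(m,uv,z):
    p,d=rayf(m,uv);return p+d*(z-p[2])/d[2]
E
python3 - <<'E'
from h import *
tab=np.array([534.3,-197,106]);dg=.185
bot.move_ptp(*pose(tab,dg,0,np.pi,90))
m=cam("wrist");im=imaging.capture("wrist");cv2.imwrite("pics/w0.png",im);np.save("w0.npy",m,allow_pickle=True)
ye=cv2.inRange(cv2.cvtColor(im,cv2.COLOR_BGR2HSV),(20,120,80),(35,255,255))>0
u,s,mk=cen(ye);print(u,s,bot.get_state()["t"],bot.get_state()["tcp_pos"])
r=cv2.minAreaRect(np.argwhere(mk)[:,::-1].astype(np.float32));b=cv2.boxPoints(r);print(b)
for z in(101,106,117):print(z,onzf(m,u,z))
E
```

```text
[280.703657   224.75535939] [273 192  16  60 793] 2.8667 [ 534.51473149 -196.26570761  177.05264853]
[[273. 192.]
 [288. 192.]
 [288. 251.]
 [273. 251.]]
101 [ 539.36410926 -195.60946539  101.        ]
106 [ 537.52316982 -195.9916348   106.        ]
117 [ 533.47310306 -196.83240748  117.        ]
```

View pics/w0.png

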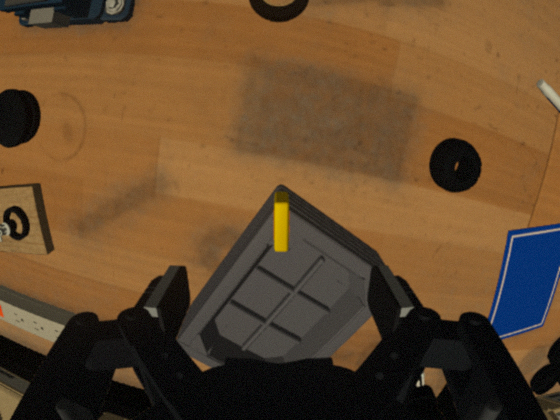

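The wrist view shows the tab upright at column 281, between the fingers and aligned with them. The end face spans rows 192-207 and the top face rows 207-251, so the grasp line is right. I'll descend and grip.

Run:
```python
from h import *
m=np.load("w0.npy",allow_pickle=True).item();dg=.185
a=onzf(m,(280.5,207),117);b=onzf(m,(280.5,251),117);print(a,b,np.linalg.norm(b-a),np.arctan2(*(b-a)[1::-1]))
d=np.array([np.cos(dg),np.sin(dg)]);c=((a+b)/2)[:2];tab=np.array([534.3,-197,106])
tab[:2]=(tab[:2]+c)/2 if np.hypot(*(c-tab[:2]))<12 else tab[:2];print(c,tab);np.save("tab.npy",tab)
bot.grip(.5,36)
hit=bot.movel(pose(tab,dg,0,np.pi,4)[0],pose(tab,dg,0,np.pi)[1],80,threshold=6)
print(hit,bot.get_state()["tcp_pos"])
if not hit:
    bot.grip(0.0,36);bot.dwell(.3)
s=bot.get_state();print({k:np.round(s[k],3) for k in("t","tcp_pos","opening","gripper_force","contact_force")})
cv2.imwrite("pics/s1.png",cv2.resize(imaging.capture("scene")[200:300,250:400],None,fx=5,fy=5))
```

```text
[ 521.377321  -199.2695788  117.       ] [ 552.376844   -193.37029581  117.        ] 31.555854708363817 0.18805377431942505
[ 536.8770825 -196.3199373] [ 535.58854125 -196.65996865  106.        ]
False [ 536.04969686 -196.89070078   91.56956001]
{'t': np.float64(5.275), 'tcp_pos': array([ 535.64 , -196.332,   91.476]), 'opening': np.float64(0.108), 'gripper_force': np.float64(36.642), 'contact_force': array([-1.336,  2.508,  5.475])}
```

View pics/s1.png

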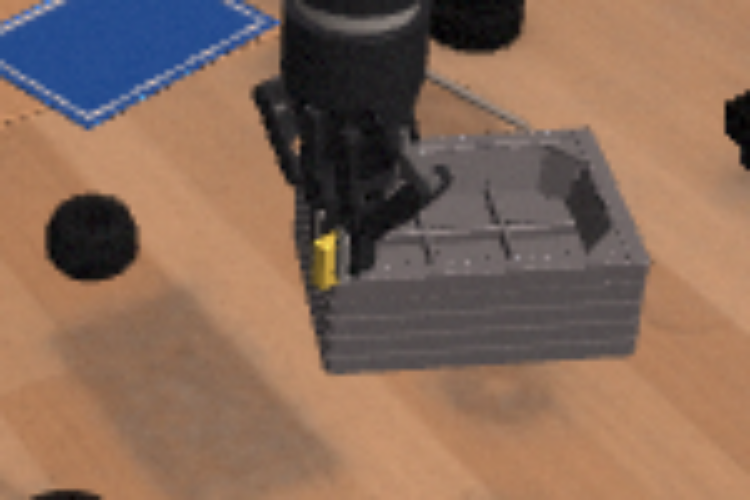

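The fingers hold the tab at about 37 N (yellow patch near (325,260) in the crop). Next I peel along the arc about the far corner.

Run:
```python
from h import *
tab=np.load("tab.npy");dg=.185
for th in np.arange(.03,.2101,.03):
    p,r=pose(tab,dg,th,np.pi,4);bot.movel(p,r,30);s=bot.get_state()
    print(round(th,2),round(s["t"],2),s["contact_force"].round(1),s["wrist_torque"].round(2),round(s["gripper_force"],1),round(s["opening"],3))
im=imaging.capture("scene");cv2.imwrite("pics/s2.png",cv2.resize(im[180:300,240:400],None,fx=5,fy=5))
```

```text
0.03 5.69 [-0.7  1.3 -0.2] [ 0.56 -0.13  0.24] 35.7 0.108
0.06 6.06 [ 0.3  2.5 -1.4] [ 0.59 -0.12  0.23] 35.7 0.106
0.09 6.42 [-0.2  1.7 -1.6] [ 0.56 -0.12  0.22] 35.6 0.114
0.12 6.79 [-1.1  1.7 -2.1] [0.47 0.06 0.2 ] 35.6 0.108
0.15 7.16 [-2.8  2.2  1.2] [0.41 0.38 0.25] 35.9 0.108
0.18 7.53 [-4.1  0.7  0.8] [0.39 0.57 0.1 ] 35.7 0.111
0.21 7.89 [-3.4  1.2  0.5] [0.4  0.59 0.12] 35.6 0.113
```

View pics/s2.png

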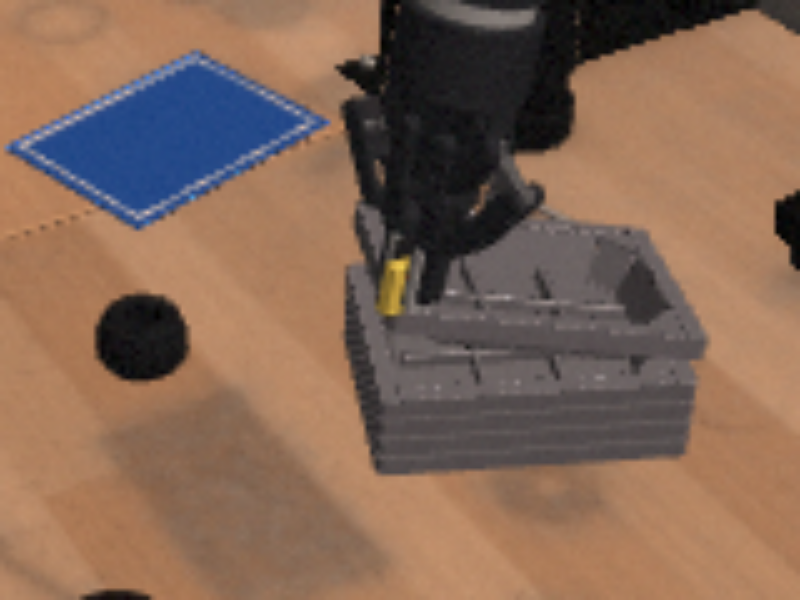

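The tray is peeled: its tab corner is up and the stack below is in place. I'll lift it clear with the tilt kept.

Run:
```python
from h import *
tab=np.load("tab.npy");dg=.185;d=np.array([np.cos(dg),np.sin(dg),0])
p,r=pose(tab,dg,.21,np.pi,4)
for dz,b,v in((6,2,25),(15,3,25),(30,3,40),(60,3,60),(130,3,100)):
    bot.movel(p+[0,0,dz]-b*d,r,v);s=bot.get_state()
    print(dz,round(s["t"],2),s["contact_force"].round(1),s["wrist_torque"].round(2),round(s["gripper_force"],1))
for n in("scene","top"):cv2.imwrite(f"pics/{n}3.png",imaging.capture(n))
a=cv2.imread("pics/scene3.png")[130:290,230:410];b=cv2.imread("pics/top3.png")[110:250,290:420]
cv2.imwrite("pics/c3.png",np.hstack([cv2.resize(a,(450,400)),cv2.resize(b,(350,400))]))
```

```text
6 8.34 [ 0.2  0.9 -1.2] [-0.03 -0.14 -0.02] 35.4
15 8.85 [ 0.4 -0.2 -1.8] [ 0.01 -0.2  -0.01] 35.4
30 9.38 [-1.2  0.2 -1. ] [-0.02 -0.17  0.03] 35.4
60 10.03 [-0.2 -0.3 -2.1] [ 0.05 -0.17  0.  ] 35.4
130 10.88 [-0.4 -0.4 -1.2] [ 0.06 -0.15  0.  ] 35.4
```

View pics/c3.png

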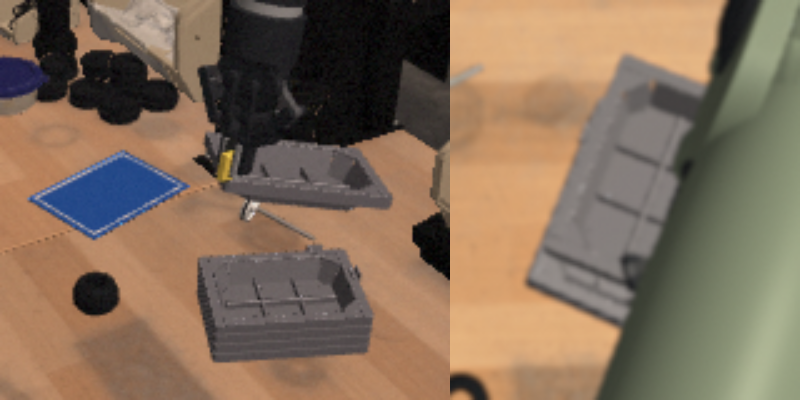

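The tray is free (about 1.2 N hangs on the tool) and the stack hasn't moved. I'll level the tray and carry it over the mat.

Run:
```python
from h import *
dg=.185
s=bot.get_state();g=s["tcp_pos"]-19*Ro.from_euler('xyz',s["orientation"]).as_matrix()[:,2];print("grip",g)
r=pose(g,dg,0,np.pi)[1]
def go(tab,v): bot.movel(np.array(tab)+[0,0,4-19],r,v)
a=g+[-50,0,0];a[2]=240;go(a,80)
c=np.array([603.5,190,175]);t=c+Ro.from_euler('z',dg-.612).apply([-84,-59,50]);print(t)
go(t,150);bot.dwell(.5);s=bot.get_state();print(s["t"],s["tcp_pos"],s["orientation"],s["contact_force"],s["wrist_torque"],s["gripper_force"])
for n in("scene","top","wrist"):cv2.imwrite(f"pics/{n}4.png",imaging.capture(n))
a=cv2.imread("pics/scene4.png")[90:250,190:390];b=cv2.imread("pics/top4.png")[110:270,150:310]
cv2.imwrite("pics/c4.png",np.hstack([cv2.resize(a,(500,400)),cv2.resize(b,(300,300)) if 0 else cv2.copyMakeBorder(cv2.resize(b,(300,300)),0,100,0,0,0)]))
```

```text
grip [ 544.39867224 -194.73852642  282.78843303]
[502.60778936 171.08540688 225.        ]
14.9833 [502.61147326 171.04969912 210.00432114] [-3.14158365e+00  8.51806891e-06 -2.95665201e+00] [-0.49685723  0.27928625 -2.02435523] [-0.05493581  0.13276171 -0.04068218] 35.34676194190979
```

View pics/c4.png

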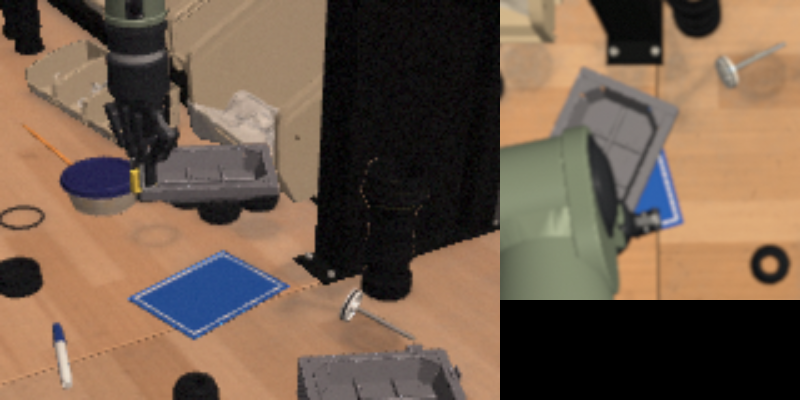

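The tray is in the air over the mat and looks about level. I'll take a closer crop to triangulate its corners.

Run:
```python
from h import *
a=cv2.imread("pics/scene4.png")[135:185,235:305];b=cv2.imread("pics/top4.png")[140:220,185:255]
cv2.imwrite("pics/c5.png",np.vstack([cv2.resize(a,(420,300),interpolation=cv2.INTER_CUBIC),cv2.copyMakeBorder(cv2.resize(b,(262,300),interpolation=cv2.INTER_CUBIC),0,0,0,158,0)]))
```

```text
(no output)
```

View pics/c5.png

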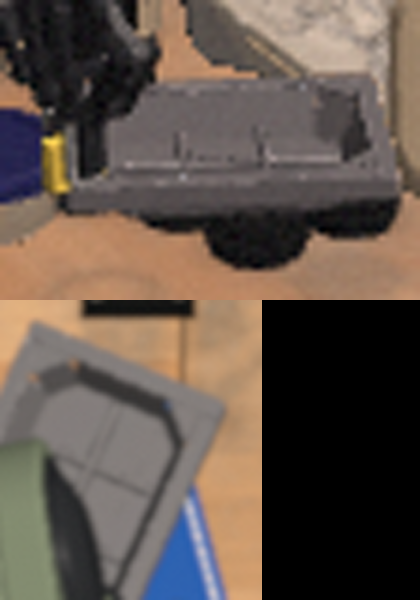

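Run:
```python
from h import *
mt=cam("top");ms=cam("scene");g=[]
for n,t,s in(("+x-y",(245.4,168),(301.3,164.5)),("+x+y",(194.4,145.9),(297.5,147.5))):
    g.append(tri([mt,ms],[t,s]));print(n,g[-1].round(1))
c=np.array([603.5,190,175]);R=Ro.from_euler('z',.185-.612)
print("expected if level",[ (c+[0,0,0]+R.apply(v)).round(1) for v in([90,-65,31],[90,65,31],[-90,-65,31])])
```

```text
+x-y [656.5  92.4 202.5]
+x+y [710.8 208.3 202. ]
expected if level [array([658.5,  93.6, 206. ]), array([712.3, 211.9, 206. ]), array([494.7, 168.1, 206. ])]
```

Run:
```python
from h import *
s=bot.get_state();print(s["t"],s["gripper_force"]);print(bot.sign_off())
```

```text
15.1333 35.34667253494263
the job is handed in; nothing more can be done
None
```

The top tray was peeled off tab corner first and is held at about 35 N, level to about 0.02 rad and roughly 170 mm above the middle of the mat; the stack and other items look undisturbed, and the job was handed in at 15.1 s.

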